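# Stack the boxed moulds in the bundling jig and lock its sliding end stop

### The arm

A 6-joint arm with a two-finger parallel gripper is mounted at the origin on the work surface. World frame = base frame: x ahead of the robot, y to its left, z up, the work surface at z = 0. Lengths are in m, angles in degrees, forces in N, time in s.
With the tool pointing down it reaches from about 0.325 to 0.775 m from the base axis. Payload 5.5 kg.
Tool frame: the origin (TCP) lies midway between the tips of the shut fingers; the grasp point (between the pads) lies 19 mm behind it (bot.grip_point_offset is the distance from the TCP to the grasp point, in m); z points along the fingers, x is the direction in which the jaws open and shut, and the axes are right-handed (so a half turn about z gives the same grasp; the last joint's range is limited). The gripper opens to 85 mm and grips with 20 to 120 N. Pads are 22 mm wide; open, the fingers measure 114 mm over their backs; the gripper's body (76 mm by 85 mm) begins 54 mm behind the grasp point. The pads swing forward as they close: fully open they stand 13 mm farther back than shut.
Start: joints at [63.444, 5.22, 70.514, -0, 104.267, -3.249], TCP at [0.237, 0.551, 0.231] pointing down, gripper open.
Joint ranges: [-164.24, 164.24], [-49.07, 125.15], [9.68, 141.18], [-86.29, 266.29], [3.28, 154.24], [-151.56, 151.56]. Speed limits (degrees/s): [147.25, 147.25, 172.46, 180, 180, 180].

### API

Orientations are given as a 3x3 rotation matrix whose columns are the frame's x, y, z axes.
In Python, from cell import bot, imaging, workorder gives the robot as it stands.
- The arm moves only by the tool apply_moves, never from a script. Its argument "motion" is a list that holds one entry, the list of rows, each a list of 7 numbers: the turn, a rotation vector about the tool's x, y, z in units of 30 degrees (1.0 is 30 degrees), then the shift along the tool's x, y, z in units of 0.6 m (1.0 is 0.6 m), then the opening in per cent of the stroke, from 0 (shut) to 100 (fully open). A call has 1 to 20 rows; each row is the pose to reach, as a shift and turn from the pose commanded when the call began, along the tool's axes at that moment; what a row does not reach only later rows make up. A row lasts 1/8 s, in which the tool goes at most 62.5 mm and 10.7 degrees, less where a joint would pass 70% of its speed; a pose out of reach is approached as far as the arm can. A call with a number of a shift or a turn outside -1 to 1 is refused whole. A call with a gripper value outside its range is refused whole. The fingers move at their own pace and stop on an object; "grip_force" is the grip in N (left out, the last holds). Time passes only in rows, so rows that repeat a pose let the fingers close. It gives the time, the measured TCP pose, the force and the opening at its end, in the units of the state.
- bot.observe(): the state, without advancing time (a new reading comes with each control period).
- imaging.capture(name): name is "scene" or "top" or "wrist"; returns the picture (400x640x3 uint8, red, green, blue); there is no depth.
- imaging.camera_model(name): a dict with "vfov" (degrees; the focal length in pixels is half the picture's height over the tangent of half this angle, whatever the lens; pixels are square), "cx", "cy" (the principal point, pixels), "pose" (4x4, takes a point from camera to world coordinates). Camera axes: x right, y up, looking along -z (the intrinsics and any distortion apply to the point x, -y, -z); pixel columns grow to the right and rows downward; lengths in m; the calibration is good to about 2 mm. A picture is of the moment at which its call begins: read the wrist's pose just before it. camera_model takes no time and is no camera call; for the wrist camera it gives the pose at the moment of the call.
- workorder.close_job(): hands the job in, once; it reports no verdict.
The state is a dict: "t": time; "qpos": joint angles; "dq": joint speeds; "effort": joint torques, N m; "position": TCP position; "tool_rot": TCP orientation; "wrist_force": force on the tool from outside, world axes, zero at the start; "wrist_torque": the same for the moment, N m; "opening": finger opening in m.
Only numpy, scipy, OpenCV 4.12 (cv2) and the standard library are available. Lean on these libraries where they do the work, as an engineer would, in place of code of your own. Each camera call takes 0.05 s, during which the arm holds its last target.

### The job

Two closed gift cases still lie on the bench: stack both squarely, one after the other, on the case that stands in the green bundling jig, so that the three make one straight column. Then pull up the red lock knob of the yellow end stop, slide the stop towards the column to the next hole and let the pin go fully home. Finish there still holding the knob, with the pin kept home, ready for the bundle to be tied; leave everything else on the bench where it is.

Things in the scene. Friction and masses are not known exactly. Their poses are not given: they have to be found in the camera images.
- jig: green bundling jig, bolted down, base plate 120 (x) by 405 mm (y), origin on the bench under it. -y half: wooden deck, top at z = 26 mm, and fixed end fence (80 mm wide, top at 130 mm, inner face at y = -190 mm). +y half: 30 mm square aluminium tube along y, top at z = 62 mm, with 11.5 mm holes every 25 mm. Deck, fence and tube are centred on x = 0
- base_box: first case of the column, already on the jig's deck with its long sides open to the fingers; fence and end stop are 197 mm apart at the start: closed gift case, yellow lid on red-brown base, 58 mm wide (x), 170 mm long (y), 40 mm high, 0.2 to 0.45 kg; origin at the centre of its underside, z up; same after a half turn
- box_a: case to be stacked, flat on the bench: closed gift case, yellow lid on red-brown base, 58 mm wide (x), 170 mm long (y), 40 mm high, 0.2 to 0.45 kg; origin at the centre of its underside, z up; same after a half turn
- box_b: other case to be stacked, flat on the bench: closed gift case, yellow lid on red-brown base, 58 mm wide (x), 170 mm long (y), 40 mm high, 0.2 to 0.45 kg; origin at the centre of its underside, z up; same after a half turn
- stop (a joint): travel (m) of the yellow tube section, 38 mm square, 100 mm long, sliding on the aluminium tube; it carries the yellow stop plate (80 mm wide, top at 130 mm). About 0 at the start (pin in its hole), grows towards the column (jig's -y); next hole at 0.025, where 2.5 mm are left if the cases touch the fence. Rubs with 2.5 N; play in a hole about 1 mm
- plunger (a joint): how far the lock pin is pulled up (m): 0 fully home, 0.014 at its upper stop. The spring pushes it down with 4 N at home, 9 N fully up. The pin (9 mm thick, round nose) is clear of the hole above 0.010; let go between holes it rests on the tube at 0.010 and drops into the next hole that comes under it
- knob (a point): middle of the lock pin's red round pull knob, 30 mm in diameter, 26 mm tall, on the yellow section, 75 mm from the stop plate's face; 103 mm above the bench with the pin home; rises with the pin, travels with the section. Under it a 22 mm thick barrel. Axes as the jig's
- stop_face (a point): centre of the stop plate's face that looks at the column, 70 mm above the bench
- mould: finished wooden mould with a round head (84 mm across, 26 mm thick) and a handle, about 190 mm long, lying flat; origin under it; to be left alone
- mallet: wooden carving mallet lying on its side, head 64 mm thick, 260 mm long; origin on the bench under it; to be left alone
- blanks: two wooden mould blanks lying one on the other, together 75 x 160 x 52 mm; origin under them; to be left alone
- gouge: carving gouge with a blue handle, 220 mm long, 26 mm thick, lying flat; origin on the bench under it; to be left alone
- seal_tin: round aluminium tin, 60 mm across and 55 mm tall; origin under it; to be left alone
- cup: open white plastic cup, 76 mm across and 85 mm tall; origin under it; to be left alone
- tape: roll of brown packing tape lying flat, 96 mm across, 48 mm tall; origin under it; to be left alone
Things that resemble listed ones, but are neither listed nor needed, are in the scene too. What is shaped like the box_a but purple is not meant.

How it is judged (in metres and radians):
On the way, in this order (a step that is already met when the one before it is completed fails the run):
1. both cases are stacked squarely on the first one and let go, while the end stop is still at its first hole (((x of box_a in the frame of base_box between -0.007 and 0.007 m and y of box_a in the frame of base_box between -0.012 and 0.012 m and z of box_a in the frame of base_box between 0.036 and 0.044 m and angle between the y axis of each of box_a, box_b and the y axis of base_box, either way round below 0.08 rad and angle between each of box_a, box_b's own z axis and vertical below 0.06 rad and linear speed of each of box_a, box_b below 0.02 m/s and x of box_b in the frame of base_box between -0.007 and 0.007 m and y of box_b in the frame of base_box between -0.012 and 0.012 m and z of box_b in the frame of base_box between 0.076 and 0.084 m) or (x of box_b in the frame of base_box between -0.007 and 0.007 m and y of box_b in the frame of base_box between -0.012 and 0.012 m and z of box_b in the frame of base_box between 0.036 and 0.044 m and angle between the y axis of each of box_b, box_a and the y axis of base_box, either way round below 0.08 rad and angle between each of box_b, box_a's own z axis and vertical below 0.06 rad and linear speed of each of box_b, box_a below 0.02 m/s and x of box_a in the frame of base_box between -0.007 and 0.007 m and y of box_a in the frame of base_box between -0.012 and 0.012 m and z of box_a in the frame of base_box between 0.076 and 0.084 m)) and x of base_box in the frame of jig between -0.01 and 0.01 m and z of base_box in the frame of jig between 0.022 and 0.03 m and angle between the y axis of base_box and the y axis of jig, either way round below 0.08 rad and contact force between the fingers and box_a below 0.2 N and contact force between the fingers and box_b below 0.2 N and value of joint stop between -0.004 and 0.004 m), for 0.2 s.
2. with the pin pulled, the end stop is on its way to the next hole (value of joint plunger above 0.008 m and value of joint stop between 0.005 and 0.022 m), for 0.05 s.
At the end, for the whole second after the job is handed in: The three cases stand still in one column (7 mm sideways, 12 mm lengthwise, 4 degrees turn, 3 degrees tilt), the lowest within 10 mm of the jig's middle line; the stop is at the next hole (2.5 mm), the pin home (1.5 mm), and the fingers hold only the knob (1 N or more) (((x of box_a in the frame of base_box between -0.007 and 0.007 m and y of box_a in the frame of base_box between -0.012 and 0.012 m and z of box_a in the frame of base_box between 0.036 and 0.044 m and angle between the y axis of each of box_a, box_b and the y axis of base_box, either way round below 0.08 rad and angle between each of box_a, box_b's own z axis and vertical below 0.06 rad and linear speed of each of box_a, box_b below 0.02 m/s and x of box_b in the frame of base_box between -0.007 and 0.007 m and y of box_b in the frame of base_box between -0.012 and 0.012 m and z of box_b in the frame of base_box between 0.076 and 0.084 m) or (x of box_b in the frame of base_box between -0.007 and 0.007 m and y of box_b in the frame of base_box between -0.012 and 0.012 m and z of box_b in the frame of base_box between 0.036 and 0.044 m and angle between the y axis of each of box_b, box_a and the y axis of base_box, either way round below 0.08 rad and angle between each of box_b, box_a's own z axis and vertical below 0.06 rad and linear speed of each of box_b, box_a below 0.02 m/s and x of box_a in the frame of base_box between -0.007 and 0.007 m and y of box_a in the frame of base_box between -0.012 and 0.012 m and z of box_a in the frame of base_box between 0.076 and 0.084 m)) and x of base_box in the frame of jig between -0.01 and 0.01 m and z of base_box in the frame of jig between 0.022 and 0.03 m and angle between the y axis of base_box and the y axis of jig, either way round below 0.08 rad and contact force between the fingers and box_a below 0.2 N and contact force between the fingers and box_b below 0.2 N and value of joint stop between 0.0225 and 0.0275 m and value of joint plunger below 0.0015 m and contact force between the fingers and plunger above 1 N); the arm keeps its last pose, push and grip.
It fails at once if another thing on the bench is pushed by more than 25 mm (distance of any of mould, mallet, blanks, gouge, seal_tin, cup, tape from where it was at the start of the episode above 0.025 m).
It also fails if it takes over 67 s, if anything falls off the work surface, if the arm or the gripper's body presses on something with over 40 N, if the wrist force passes 120 N, or if a joint passes its speed limit or range.

## Working session

There is one attempt and no reset: what is moved stays moved. The work goes in short steps, Python scripts to look and compute and a tool call to move; the robot and the scene stay as the last step left them, time stands still between calls to the robot, and variables do not carry over. Pictures are saved under pics/ and viewed, and the job is handed in when it is done.

Besides the shell and the picture viewer there is one more tool, called after "Call:" in YAML: its name, and indented under it one key for each argument. apply_moves: Moves the arm, as the interface text tells. Shifts and turns lie within -1 to 1; 1 stands for 0.6 m of shift or 30 degrees of turn. Its arguments: {"type":"object","properties":{"motion":{"type":"array","items":{"type":"array","items":{"type":"array","items":{"type":"number"}}}},"grip_force":{"type":"number"}},"required":["motion"]}

```bash
ls; mkdir -p pics; python3 - <<'E'
from cell import bot, imaging, workorder
import cv2
s=bot.observe(); print(s)
for n in ("scene","top","wrist"):
    m=imaging.camera_model(n); print(n,m)
    im=imaging.capture(n); cv2.imwrite(f"pics/{n}0.png",im[:,:,::-1])
E
```

```text
pics
{'t': 0.0, 'qpos': array([ 6.34434106e+01,  5.26292343e+00,  7.05811338e+01,  3.08409119e-04,
        1.04265912e+02, -3.24861591e+00]), 'dq': array([ 0.04710689, -0.03310746,  0.0461404 , -0.0428783 ,  0.07994525,
        0.04261588]), 'effort': array([ 1.74252084e-03, -4.58742571e+01, -4.18016303e+01,  4.78144202e-06,
        1.17795164e-02,  3.22792528e-05]), 'position': array([0.23728093, 0.55078989, 0.23016014]), 'tool_rot': array([[ 3.95671272e-01,  9.18391801e-01, -8.62759752e-04],
       [ 9.18390208e-01, -3.95672197e-01, -1.71448830e-03],
       [-1.91594204e-03, -1.13976342e-04, -9.99998158e-01]]), 'wrist_force': array([ 0.95631324,  0.11464669, -0.08162906]), 'wrist_torque': array([ 0.00088816,  0.01946948, -0.01956014]), 'opening': 0.08540653918188261}
scene {'vfov': 55.11045844167875, 'cx': 325.30801818259255, 'cy': 201.29712922038516, 'pose': array([[-0.83362612, -0.40578571,  0.37470714,  0.98600605],
       [ 0.55228992, -0.60432071,  0.57425806,  0.68482098],
       [-0.00658243,  0.6856635 ,  0.72788889,  0.97430648],
       [ 0.        ,  0.        ,  0.        ,  1.        ]])}
top {'vfov': 46.364557816025844, 'cx': 316.72516653046324, 'cy': 198.74164357584306, 'pose': array([[-0.00728394,  0.99194492, -0.12646035,  0.3232854 ],
       [-0.99992568, -0.00598874,  0.01061913,  0.00974742],
       [ 0.00977626,  0.1265283 ,  0.99191482,  1.47416961],
       [ 0.        ,  0.        ,  0.        ,  1.        ]])}
wrist {'vfov': 67.73877109492047, 'cx': 320.15384102099546, 'cy': 198.1350447001839, 'pose': array([[ 0.3962504 , -0.88311033, -0.25120066,  0.1731506 ],
       [ 0.91813723,  0.38020379,  0.1116651 ,  0.57942772],
       [-0.00310516, -0.27488402,  0.96147238,  0.37282936],
       [ 0.        ,  0.        ,  0.        ,  1.        ]])}
```

View pics/scene0.png

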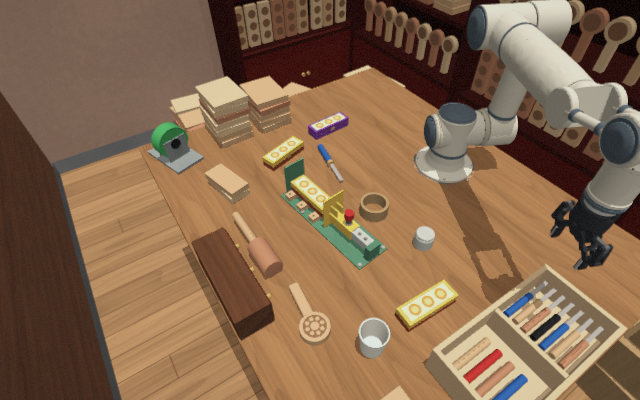

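View pics/top0.png

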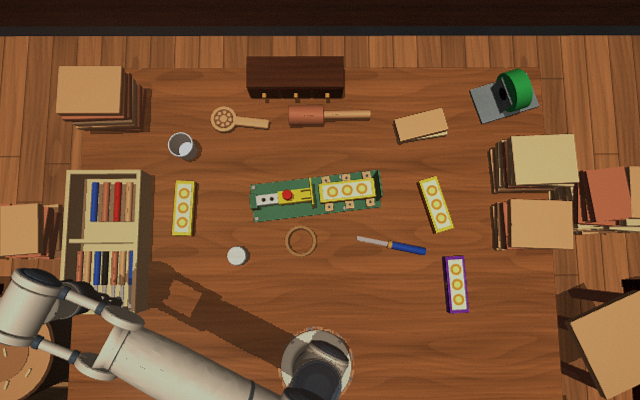

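View pics/wrist0.png

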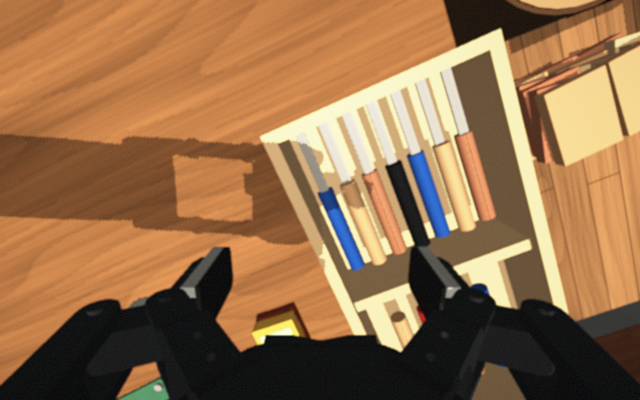

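The top view shows the cases at (183,208) and (436,204), the jig with its case at (315,193), the red knob at (287,195), and the purple decoy at (456,284). I'll zoom in and measure.

```bash
python3 - <<'E'
import cv2,numpy as np
im=cv2.imread("pics/top0.png")
a=cv2.resize(im[170:250,150:220],None,fx=5,fy=5,interpolation=cv2.INTER_CUBIC)
b=cv2.resize(im[170:250,405:475],None,fx=5,fy=5,interpolation=cv2.INTER_CUBIC)
cv2.imwrite("pics/z1.png",np.hstack([a,b]))
cv2.imwrite("pics/z2.png",cv2.resize(im[160:230,240:390],None,fx=5,fy=5,interpolation=cv2.INTER_CUBIC))
E
```

```text
(no output)
```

View pics/z1.png

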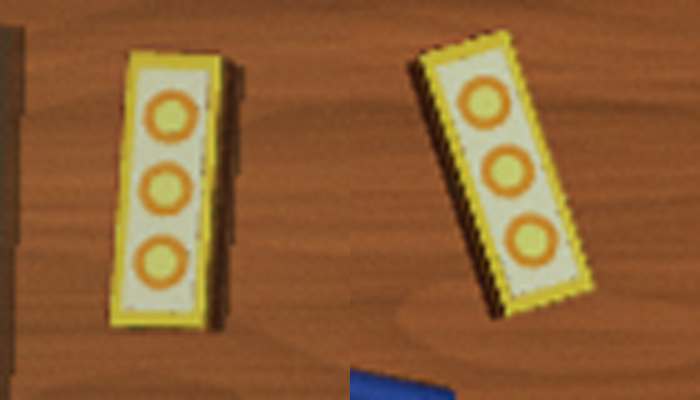

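View pics/z2.png

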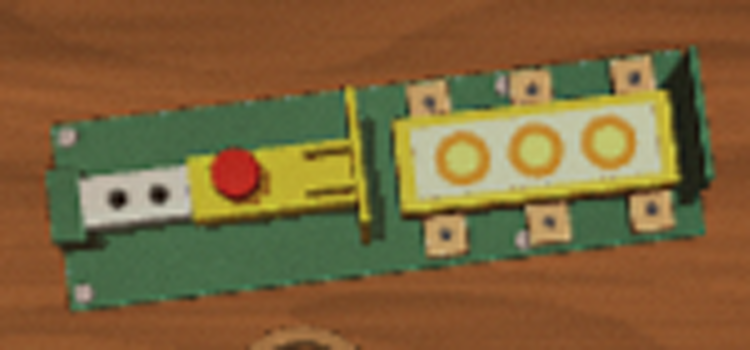

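```bash
cat > h.py <<'E'
import cv2,numpy as np
from cell import bot, imaging, workorder
def K(m,h=400):
    f=h/2/np.tan(np.radians(m["vfov"])/2); return f
def ray(m,uv):
    f=K(m); d=np.array([(uv[0]-m["cx"])/f,-(uv[1]-m["cy"])/f,-1.0]); P=np.array(m["pose"])
    return P[:3,3],P[:3,:3]@d
def toz(m,uv,z):
    o,d=ray(m,uv); return o+d*(z-o[2])/d[2]
def proj(m,p):
    P=np.array(m["pose"]); c=P[:3,:3].T@(np.array(p)-P[:3,3]); f=K(m)
    return np.array([m["cx"]+f*c[0]/-c[2], m["cy"]-f*c[1]/-c[2]])
E
cat > meas.py <<'E'
from h import *
im=cv2.imread("pics/top0.png"); m=imaging.camera_model("top")
hsv=cv2.cvtColor(im,cv2.COLOR_BGR2HSV)
def rect(mask,z,name):
    cs,_=cv2.findContours(mask,cv2.RETR_EXTERNAL,cv2.CHAIN_APPROX_NONE)
    c=max(cs,key=cv2.contourArea)
    w=np.array([toz(m,p,z)[:2] for p in c[:,0,:].astype(float)],np.float32)*1000
    r=cv2.minAreaRect(w); M=cv2.moments(w.reshape(-1,1,2)); 
    print(name,"rect",np.round(r[0],1),np.round(r[1],1),round(r[2],1),"cen",round(M['m10']/M['m00'],1),round(M['m01']/M['m00'],1)); 
    b=cv2.boxPoints(r); 
    e=max([b[1]-b[0],b[2]-b[1]],key=np.linalg.norm); print("   long dir deg",np.degrees(np.arctan2(e[1],e[0])))
# white panel
h,s,v=cv2.split(hsv)
white=((s<90)&(v>140)).astype(np.uint8)*255
yel=((h>20)&(h<35)&(s>100)&(v>120)).astype(np.uint8)*255
for nm,(x0,x1,y0,y1),z in (("L",(160,210,170,245),.04),("R",(410,460,170,240),.04),("base",(316,383,165,215),.066)):
    for k,mk in (("w",white),("wy",white|yel)):
        q=np.zeros_like(mk); q[y0:y1,x0:x1]=mk[y0:y1,x0:x1]; rect(q,z,nm+k)
green=((h>60)&(h<90)&(s>80)&(v>60)).astype(np.uint8)*255
q=np.zeros_like(green); q[160:230,240:390]=green[160:230,240:390]; q=cv2.morphologyEx(q,cv2.MORPH_CLOSE,np.ones((15,15)))
rect(q,.006,"plate")
red=(((h<6)|(h>174))&(s>180)&(v>120)).astype(np.uint8)*255
q=np.zeros_like(green); q[170:220,265:305]=red[170:220,265:305]; rect(q,.116,"knob")
print(bot.observe()["t"])
E
python3 meas.py
```

```text
Lw rect [481.9 407.5] [ 42.7 147.1] 87.7 cen 481.8 407.4
   long dir deg -2.3226094
Lwy rect [481.5 407.5] [ 57.6 170.7] 87.6 cen 481.8 407.5
   long dir deg -2.3527
Rw rect [ 488.1 -375.1] [148.9  41.9] 16.4 cen 488.1 -375.0
   long dir deg 16.362825
Rwy rect [ 488.  -375.4] [169.6  58.3] 16.4 cen 487.7 -374.8
   long dir deg 16.400095
basew rect [530.3 -96.7] [ 43.2 149.1] 6.0 cen 530.1 -96.7
   long dir deg -83.9596
basewy rect [529.6 -96.6] [ 59.5 169.9] 6.1 cen 530.0 -96.6
   long dir deg -83.91096
plate rect [521.1  -3.8] [117.2 416.5] 6.5 cen 520.1 -5.3
   long dir deg -83.51511
knob rect [511.   82.3] [23.5 23.7] 89.7 cen 510.8 83.0
   long dir deg -0.33480865
0.15
```

```bash
cat >> h.py <<'E'
def plan(x,y,z,head,frm=None):
    """shift/turn (units) from present pose to downward pose with tool x at heading (deg)"""
    s=bot.observe(); R=np.array(s["tool_rot"]); p=np.array(s["position"])
    h=np.radians(head); T=np.array([[np.cos(h),np.sin(h),0],[np.sin(h),-np.cos(h),0],[0,0,-1]])
    rv=cv2.Rodrigues(R.T@T)[0].ravel()
    sh=R.T@(np.array([x,y,z])-p)
    print("t",round(s["t"],2),"pos",np.round(p,4),"head",round(np.degrees(np.arctan2(R[1,0],R[0,0])),2),"open",round(s["opening"],4),"F",np.round(s["wrist_force"],1))
    print("turn(30deg)",np.round(np.degrees(rv)/30,3),"shift(.6m)",np.round(sh/.6,4))
E
python3 -c "
from h import *
plan(.4818,.4075,.13,87.7)"
```

```text
t 0.15 pos [0.2373 0.5508 0.2304] head 66.69 open 0.0852 F [0.1 0.4 0.8]
turn(30deg) [-0.001  0.003 -0.7  ] shift(.6m) [-0.0579  0.4687  0.1674]
```

Call:
apply_moves:
  motion:
    - [[0,0,-0.7,-0.058,0.469,0,100],[0,0,-0.7,-0.058,0.469,0.03,100],[0,0,-0.7,-0.058,0.469,0.08,100],[0,0,-0.7,-0.058,0.469,0.13,100],[0,0,-0.7,-0.058,0.469,0.168,100],[0,0,-0.7,-0.058,0.469,0.168,100],[0,0,-0.7,-0.058,0.469,0.168,100],[0,0,-0.7,-0.058,0.469,0.168,100]]
  grip_force: 50

```text
t: 1.15
position: [0.4817, 0.4091, 0.1326]
tool_rot: [[0.039, 0.999, 0.002], [0.999, -0.039, 0.002], [0.002, 0.002, -1.0]]
wrist_force: [0.1, 0.0, 0.6]
opening: 0.0852
```

```bash
python3 -c "
from h import *
plan(.4818,.4075,.004,87.7)
m=imaging.camera_model('wrist')
cv2.imwrite('pics/w1.png',imaging.capture('wrist')[:,:,::-1])
for p in [(.4818,.4075,.04)]: print(proj(m,p))
"
```

```text
t 1.15 pos [0.4817 0.4091 0.1326] head 87.78 open 0.0852 F [0.1 0.  0.6]
turn(30deg) [ 0.004 -0.004  0.003] shift(.6m) [-3.200e-03 -1.000e-04  2.143e-01]
[317.38908407 201.45661116]
```

View pics/w1.png

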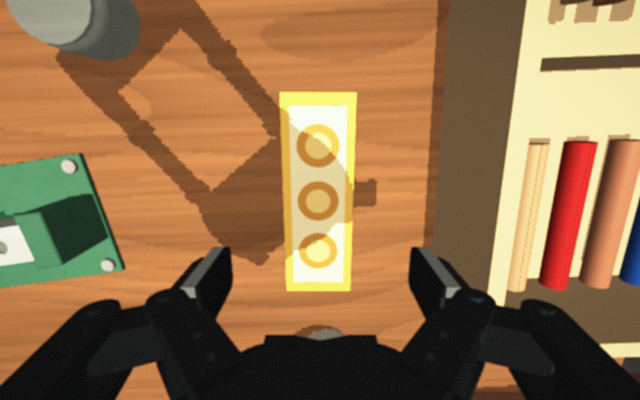

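The wrist view shows the case's middle ring at about (318,201), against a prediction of (317,201). The two cameras agree, so I'll descend and grip.

Call:
apply_moves:
  motion:
    - [[0,0,0,-0.003,0,0.08,100],[0,0,0,-0.003,0,0.15,100],[0,0,0,-0.003,0,0.2,100],[0,0,0,-0.003,0,0.212,100],[0,0,0,-0.003,0,0.212,100],[0,0,0,-0.003,0,0.212,0],[0,0,0,-0.003,0,0.212,0],[0,0,0,-0.003,0,0.212,0],[0,0,0,-0.003,0,0.212,0],[0,0,0,-0.003,0,0.212,0]]
  grip_force: 50

```text
t: 2.45
position: [0.4831, 0.4069, 0.0058]
tool_rot: [[0.04, 0.999, 0.003], [0.999, -0.04, 0.003], [0.003, 0.003, -1.0]]
wrist_force: [-1.4, 1.3, 6.3]
opening: 0.0572
```

```bash
python3 -c "
from h import *
plan(.4818,.4075,.22,87.7)"
```

```text
t 2.45 pos [0.4831 0.4069 0.0058] head 87.69 open 0.0572 F [-1.4  1.3  6.3]
turn(30deg) [ 0.006 -0.005 -0.   ] shift(.6m) [ 0.0019 -0.0011 -0.3571]
```

```bash
python3 -c "
from h import *
plan(.530,-.0966,.20,57.7)"
```

```text
t 2.45 pos [0.4831 0.4069 0.0058] head 87.69 open 0.0572 F [-1.4  1.3  6.3]
turn(30deg) [ 0.004 -0.007  1.   ] shift(.6m) [-0.8345  0.1129 -0.3257]
```

Call:
apply_moves:
  motion:
    - [[0,0,0,0,0,-0.05,0],[0,0,0,0,0,-0.12,0],[0,0,0,0,0,-0.2,0],[0,0,0,0,0,-0.28,0],[0,0,0,0,0,-0.325,0],[0,0,0.1,-0.05,0.006,-0.325,0],[0,0,0.4,-0.14,0.019,-0.325,0],[0,0,0.7,-0.23,0.031,-0.325,0],[0,0,1.0,-0.33,0.045,-0.325,0],[0,0,1.0,-0.42,0.057,-0.325,0],[0,0,1.0,-0.5,0.068,-0.325,0],[0,0,1.0,-0.5,0.068,-0.325,0]]

```text
t: 3.95
position: [0.5107, 0.1013, 0.1979]
tool_rot: [[0.539, 0.842, -0.001], [0.842, -0.539, -0.001], [-0.001, 0.0, -1.0]]
wrist_force: [0.5, 1.1, -1.4]
opening: 0.0574
```

```bash
python3 -c "
from h import *
plan(.530,-.0966,.20,27.7)"
```

```text
t 3.95 pos [0.5107 0.1013 0.1979] head 57.39 open 0.0574 F [ 0.5  1.1 -1.4]
turn(30deg) [0.001 0.002 0.99 ] shift(.6m) [-0.2605  0.2048 -0.0031]
```

Call:
apply_moves:
  motion:
    - [[0,0,0.3,-0.05,0.04,-0.003,0],[0,0,0.6,-0.12,0.09,-0.003,0],[0,0,0.9,-0.19,0.15,-0.003,0],[0,0,1.0,-0.24,0.19,-0.003,0],[0,0,1.0,-0.26,0.205,-0.003,0]]

```text
t: 4.58
position: [0.5313, -0.0941, 0.1994]
tool_rot: [[0.886, 0.463, -0.001], [0.463, -0.886, 0.0], [-0.001, -0.001, -1.0]]
wrist_force: [-0.3, 0.0, -3.2]
opening: 0.0574
```

```bash
python3 -c "
from h import *
plan(.530,-.0966,.20,6.1)"
```

```text
t 4.58 pos [ 0.5313 -0.0941  0.1994] head 27.61 open 0.0574 F [-0.3  0.  -3.2]
turn(30deg) [-0.001  0.002  0.717] shift(.6m) [-0.0038  0.0027 -0.0009]
```

Call:
apply_moves:
  motion:
    - [[0,0,0.35,-0.002,0.002,0,0],[0,0,0.717,-0.004,0.003,0,0],[0,0,0.717,-0.004,0.003,0,0],[0,0,0.717,-0.004,0.003,0,0]]

```text
t: 5.08
position: [0.5301, -0.0948, 0.2]
tool_rot: [[0.994, 0.113, -0.0], [0.113, -0.994, 0.0], [-0.0, -0.0, -1.0]]
wrist_force: [0.2, 0.6, -2.8]
opening: 0.0574
```

```bash
python3 -c "
from h import *
plan(.530,-.0966,.072,6.1)
for n in('top','scene'): cv2.imwrite(f'pics/{n}2.png',imaging.capture(n)[:,:,::-1])
m=imaging.camera_model('scene')
a=cv2.imread('pics/scene0.png');hsv=cv2.cvtColor(a,cv2.COLOR_BGR2HSV);h,s,v=cv2.split(hsv)
for nm,(x0,x1,y0,y1),z in (('base',(290,330,172,212),.066),('L',(390,460,275,330),.04),('R',(255,310,130,172),.04)):
    w=((s<90)&(v>140)).astype(np.uint8)*255;q=np.zeros_like(w);q[y0:y1,x0:x1]=w[y0:y1,x0:x1]
    cs,_=cv2.findContours(q,0,cv2.CHAIN_APPROX_NONE);c=max(cs,key=cv2.contourArea)
    W=np.array([toz(m,p,z)[:2] for p in c[:,0,:].astype(float)],np.float32)*1000
    print(nm,cv2.minAreaRect(W))
"
```

```text
t 5.08 pos [ 0.5301 -0.0948  0.2   ] head 6.47 open 0.0574 F [ 0.2  0.6 -2.8]
turn(30deg) [-0.001  0.     0.012] shift(.6m) [-0.0004  0.003   0.2133]
base ((529.1284790039062, -98.16048431396484), (45.32615661621094, 148.437744140625), 6.2015204429626465)
L ((480.39349365234375, 407.1156921386719), (44.21522903442383, 150.91647338867188), 87.72319793701172)
R ((487.45721435546875, -376.013671875), (149.73287963867188, 44.25261688232422), 16.761598587036133)
```

View pics/scene2.png

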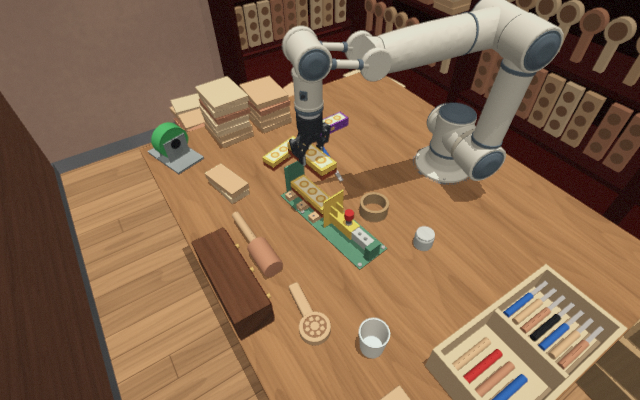

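```bash
python3 -c "
from h import *
plan(.5298,-.0985,.0735,6.1)"
```

```text
t 5.17 pos [ 0.5301 -0.0952  0.2   ] head 6.37 open 0.0568 F [ 0.9  0.2 -2.5]
turn(30deg) [-0.     0.     0.009] shift(.6m) [-0.001   0.0055  0.2109]
```

Call:
apply_moves:
  motion:
    - [[0,0,0.003,0,0.004,0.07,0],[0,0,0.003,0,0.004,0.14,0],[0,0,0.003,0,0.004,0.18,0],[0,0,0.003,0,0.004,0.2,0],[0,0,0.003,0,0.004,0.2,0],[0,0,0.003,0,0.004,0.2,0]]

```text
t: 5.92
position: [0.5311, -0.0983, 0.0818]
tool_rot: [[0.994, 0.107, 0.002], [0.107, -0.994, -0.001], [0.002, 0.001, -1.0]]
wrist_force: [-0.0, -0.2, -1.6]
opening: 0.0572
```

```bash
python3 -c "
from h import *
plan(.5298,-.0985,.0725,6.1)"
```

```text
t 5.92 pos [ 0.5311 -0.0983  0.0818] head 6.12 open 0.0572 F [-0.  -0.2 -1.6]
turn(30deg) [ 0.002 -0.005  0.001] shift(.6m) [-0.0022  0.0001  0.0155]
```

Call:
apply_moves:
  motion:
    - [[0,0,0,-0.002,0,0.008,0],[0,0,0,-0.002,0,0.013,0],[0,0,0,-0.002,0,0.0155,0],[0,0,0,-0.002,0,0.0155,0],[0,0,0,-0.002,0,0.0155,0]]

```text
t: 6.55
position: [0.5293, -0.0983, 0.0718]
tool_rot: [[0.994, 0.106, 0.001], [0.106, -0.994, -0.0], [0.001, 0.0, -1.0]]
wrist_force: [-4.4, 1.0, 5.9]
opening: 0.0573
```

```bash
python3 -c "
from h import *
plan(.5298,-.0985,.0725,6.1)"
```

```text
t 6.55 pos [ 0.5293 -0.0983  0.0718] head 6.09 open 0.0573 F [-4.4  1.   5.9]
turn(30deg) [ 0.001 -0.002 -0.   ] shift(.6m) [ 0.0008  0.0004 -0.0012]
```

Contact with the first case is felt at the expected height, so I'll release and retreat.

Call:
apply_moves:
  motion:
    - [[0,0,0,0,0,0,100],[0,0,0,0,0,0,100],[0,0,0,0,0,0,100],[0,0,0,0,0,-0.05,100],[0,0,0,0,0,-0.13,100],[0,0,0,0,0,-0.2,100],[0,0,0,0,0,-0.23,100]]

```text
t: 7.42
position: [0.5299, -0.0985, 0.2117]
tool_rot: [[0.994, 0.106, 0.004], [0.106, -0.994, -0.001], [0.004, 0.001, -1.0]]
wrist_force: [0.3, -0.1, -0.4]
opening: 0.0855
```

```bash
python3 -c "
from h import *
plan(.4877,-.3755,.20,-23.6)
m=imaging.camera_model('wrist')
cv2.imwrite('pics/w3.png',imaging.capture('wrist')[:,:,::-1])
for n in('scene',): cv2.imwrite(f'pics/{n}3.png',imaging.capture(n)[:,:,::-1])
a=np.radians(6.1);ux=np.array([np.cos(a),np.sin(a),0]);uy=np.array([-np.sin(a),np.cos(a),0])
for z in(.106,.066):
  c=np.array([.5297,-.097,z]); print(z,[np.round(proj(m,c+i*.029*ux+j*.085*uy)) for i,j in((1,1),(1,-1),(-1,-1),(-1,1))])
"
```

```text
t 7.42 pos [ 0.5299 -0.0985  0.2117] head 6.09 open 0.0855 F [ 0.3 -0.1 -0.4]
turn(30deg) [ 0.001 -0.008  0.99 ] shift(.6m) [-0.119   0.4516  0.0197]
0.106 [array([357.,  91.]), array([351., 282.]), array([289., 282.]), array([283.,  91.])]
0.066 [array([351.,  94.]), array([347., 262.]), array([293., 262.]), array([288.,  94.])]
```

View pics/w3.png

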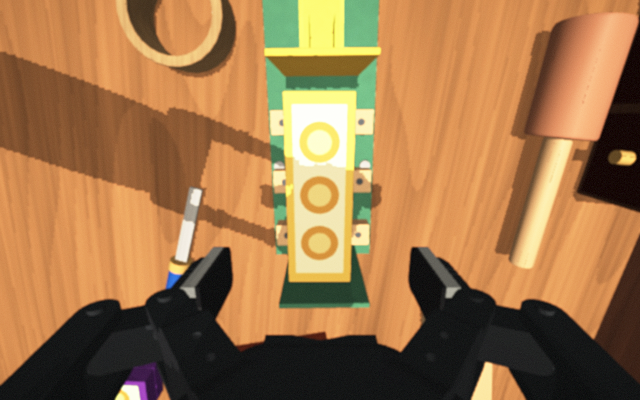

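View pics/scene3.png

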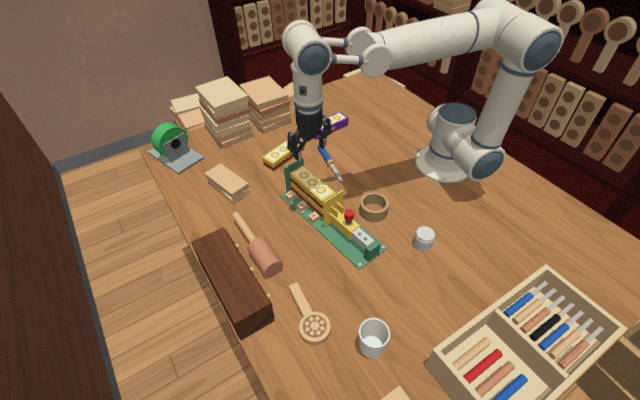

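The wrist view shows the second case with corners at (283,91), (357,91), (351,282) and (289,282), exactly as predicted. It sits square on the first. Next is the right-hand case.

Call:
apply_moves:
  motion:
    - [[0,0,0.3,-0.02,0.08,0,100],[0,0,0.65,-0.045,0.17,0,100],[0,0,1.0,-0.07,0.27,0,100],[0,0,1.0,-0.095,0.36,0.01,100],[0,0,1.0,-0.119,0.45,0.02,100]]

```text
t: 8.15
position: [0.4856, -0.3756, 0.1934]
tool_rot: [[0.914, -0.405, -0.003], [-0.405, -0.914, 0.003], [-0.004, -0.001, -1.0]]
wrist_force: [0.5, -0.4, 0.9]
opening: 0.0855
```

```bash
python3 -c "
from h import *
plan(.4877,-.3755,.18,-53.6)"
```

```text
t 8.15 pos [ 0.4856 -0.3756  0.1934] head -23.92 open 0.0855 F [ 0.5 -0.4  0.9]
turn(30deg) [-0.001  0.008  0.989] shift(.6m) [ 0.0032 -0.0016  0.0224]
```

Call:
apply_moves:
  motion:
    - [[0,0,0.35,0.001,0,0.01,100],[0,0,0.7,0.002,0,0.03,100],[0,0,0.99,0.003,-0.001,0.05,100],[0,0,0.99,0.003,-0.001,0.07,100]]

```text
t: 8.65
position: [0.4879, -0.374, 0.1514]
tool_rot: [[0.594, -0.804, -0.003], [-0.804, -0.594, 0.003], [-0.004, 0.001, -1.0]]
wrist_force: [-1.0, 0.4, -0.2]
opening: 0.0854
```

```bash
python3 -c "
from h import *
plan(.4877,-.3755,.13,-73.5)"
```

```text
t 8.65 pos [ 0.4879 -0.374   0.1514] head -53.53 open 0.0854 F [-1.   0.4 -0.2]
turn(30deg) [0.003 0.007 0.666] shift(.6m) [0.002  0.0018 0.0357]
```

Call:
apply_moves:
  motion:
    - [[0,0,0.33,0.001,0.001,0.02,100],[0,0.005,0.666,0.002,0.002,0.03,100],[0,0.005,0.666,0.002,0.002,0.03,100],[0,0.005,0.666,0.002,0.002,0.03,100]]

```text
t: 9.15
position: [0.4883, -0.376, 0.1363]
tool_rot: [[0.287, -0.958, 0.001], [-0.958, -0.287, -0.002], [0.002, -0.0, -1.0]]
wrist_force: [0.3, -0.1, 0.6]
opening: 0.0851
```

```bash
python3 -c "
from h import *
plan(.4877,-.3755,.005,-73.5)
m=imaging.camera_model('wrist')
cv2.imwrite('pics/w4.png',imaging.capture('wrist')[:,:,::-1])
print(proj(m,(.4877,-.3755,.04)))
"
```

```text
t 9.15 pos [ 0.4883 -0.376   0.1363] head -73.31 open 0.0851 F [ 0.3 -0.1  0.6]
turn(30deg) [-0.    -0.004  0.006] shift(.6m) [-0.0015  0.0007  0.2188]
[319.88193667 200.02679179]
```

View pics/w4.png

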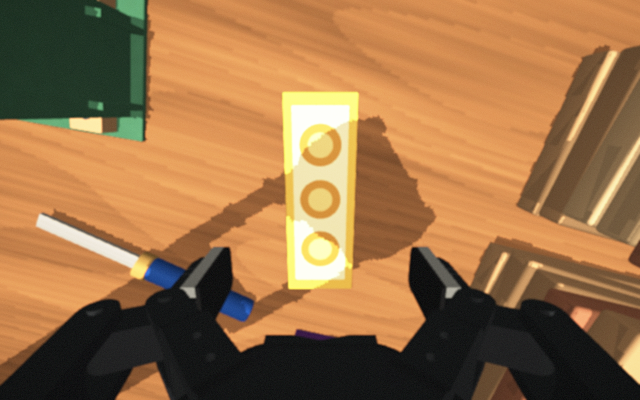

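The middle ring is at (320,199), as predicted, and the gouge is clear of the fingers. Descending to grip.

Call:
apply_moves:
  motion:
    - [[0,0,0.006,-0.001,0.001,0.08,100],[0,0,0.006,-0.001,0.001,0.15,100],[0,0,0.006,-0.001,0.001,0.2,100],[0,0,0.006,-0.001,0.001,0.216,100],[0,0,0.006,-0.001,0.001,0.216,100],[0,0,0.006,-0.001,0.001,0.216,0],[0,0,0.006,-0.001,0.001,0.216,0],[0,0,0.006,-0.001,0.001,0.216,0],[0,0,0.006,-0.001,0.001,0.216,0],[0,0,0.006,-0.001,0.001,0.216,0]]
  grip_force: 50

```text
t: 10.45
position: [0.4887, -0.377, 0.0095]
tool_rot: [[0.28, -0.96, 0.004], [-0.96, -0.28, -0.005], [0.006, -0.003, -1.0]]
wrist_force: [-0.1, -0.5, 6.0]
opening: 0.0568
```

```bash
python3 -c "
from h import *
plan(.5297,-.0985,.23,-43.5)"
```

```text
t 10.45 pos [ 0.4887 -0.377   0.0095] head -73.76 open 0.0568 F [-0.1 -0.5  6. ]
turn(30deg) [-0.002 -0.012 -1.009] shift(.6m) [-0.4244 -0.1963 -0.3694]
```

Call:
apply_moves:
  motion:
    - [[0,0,0,0,0,-0.05,0],[0,0,0,0,0,-0.12,0],[0,0,0,0,0,-0.2,0],[0,0,0,0,0,-0.29,0],[0,0,0,0,0,-0.37,0],[0,0,-0.3,-0.05,-0.025,-0.39,0],[0,0,-0.65,-0.12,-0.055,-0.39,0],[0,0,-1.0,-0.18,-0.085,-0.39,0],[0,0,-1.0,-0.2,-0.095,-0.39,0]]

```text
t: 11.58
position: [0.5089, -0.2423, 0.2409]
tool_rot: [[0.724, -0.69, 0.001], [-0.69, -0.724, -0.002], [0.002, 0.001, -1.0]]
wrist_force: [0.2, -0.8, -2.5]
opening: 0.0573
```

```bash
python3 -c "
from h import *
plan(.5297,-.0970,.24,-14)"
```

```text
t 11.57 pos [ 0.5089 -0.2423  0.2409] head -43.61 open 0.0573 F [ 0.2 -0.8 -2.5]
turn(30deg) [ 0.002 -0.004 -0.987] shift(.6m) [-0.1419 -0.1993  0.001 ]
```

Call:
apply_moves:
  motion:
    - [[0,0,-0.3,-0.03,-0.04,0,0],[0,0,-0.65,-0.07,-0.1,0,0],[0,0,-0.98,-0.11,-0.16,0,0],[0,0,-0.98,-0.14,-0.199,0,0],[0,0,-0.98,-0.14,-0.199,0,0]]

```text
t: 12.2
position: [0.5307, -0.0988, 0.2403]
tool_rot: [[0.969, -0.248, 0.001], [-0.248, -0.969, -0.002], [0.001, 0.002, -1.0]]
wrist_force: [0.3, 1.1, -1.7]
opening: 0.0572
```

```bash
python3 -c "
from h import *
plan(.5297,-.0970,.19,6.1)"
```

```text
t 12.2 pos [ 0.5307 -0.0988  0.2403] head -14.35 open 0.0572 F [ 0.3  1.1 -1.7]
turn(30deg) [ 0.004 -0.002 -0.682] shift(.6m) [-0.0025 -0.0026  0.0839]
```

Call:
apply_moves:
  motion:
    - [[0,0,-0.34,-0.001,-0.001,0.0,0],[0.003,0,-0.675,-0.002,-0.001,0.03,0],[0.003,0,-0.675,-0.002,-0.001,0.1,0],[0.003,0,-0.675,-0.002,-0.001,0.15,0],[0.003,0,-0.675,-0.002,-0.001,0.18,0],[0.003,0,-0.675,-0.002,-0.001,0.18,0],[0.003,0,-0.675,-0.002,-0.001,0.18,0]]

```text
t: 13.08
position: [0.5304, -0.0999, 0.1342]
tool_rot: [[0.995, 0.102, 0.004], [0.102, -0.995, -0.001], [0.003, 0.002, -1.0]]
wrist_force: [0.3, -0.2, -2.1]
opening: 0.0572
```

```bash
python3 -c "
from h import *
plan(.5297,-.0970,.1158,6.1)
for n in('scene',): cv2.imwrite(f'pics/{n}5.png',imaging.capture(n)[:,:,::-1])
cv2.imwrite('pics/s5z.png',cv2.resize(cv2.imread('pics/scene5.png')[110:270,240:400],None,fx=3.5,fy=3.5))
"
```

```text
t 13.07 pos [ 0.5304 -0.0999  0.1342] head 5.84 open 0.0572 F [ 0.3 -0.2 -2.1]
turn(30deg) [ 0.004 -0.006 -0.009] shift(.6m) [-0.0007 -0.005   0.0307]
```

View pics/s5z.png

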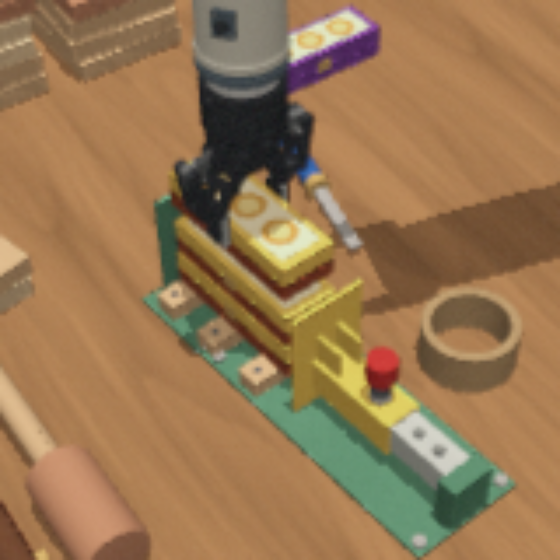

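The third case hovers about 18 mm above the second with everything lined up. Lowering it now.

Call:
apply_moves:
  motion:
    - [[0.004,0,-0.008,-0.001,-0.005,0.01,0],[0.004,0,-0.008,-0.001,-0.005,0.02,0],[0.004,0,-0.008,-0.001,-0.005,0.027,0],[0.004,0,-0.008,-0.001,-0.005,0.03,0],[0.004,0,-0.008,-0.001,-0.005,0.03,0]]

```text
t: 13.75
position: [0.5291, -0.0964, 0.1155]
tool_rot: [[0.994, 0.107, 0.002], [0.107, -0.994, 0.001], [0.002, -0.001, -1.0]]
wrist_force: [-1.4, 1.9, 3.5]
opening: 0.0568
```

```bash
python3 -c "
from h import *
plan(.5297,-.0970,.1155,6.1)
"
```

```text
t 13.75 pos [ 0.5291 -0.0964  0.1155] head 6.13 open 0.0568 F [-1.4  1.9  3.5]
turn(30deg) [-0.002 -0.005  0.001] shift(.6m) [0.0009 0.0011 0.    ]
```

Call:
apply_moves:
  motion:
    - [[0,0,0,0,0,0,100],[0,0,0,0,0,0,100],[0,0,0,0,0,0,100],[0,0,0,0,0,-0.05,100],[0,0,0,0,0,-0.13,100],[0,0,0,0,0,-0.18,100],[0,0,0,0,0,-0.18,100]]

```text
t: 14.62
position: [0.5298, -0.097, 0.2258]
tool_rot: [[0.994, 0.107, 0.007], [0.107, -0.994, -0.0], [0.007, 0.001, -1.0]]
wrist_force: [0.5, 0.3, -0.0]
opening: 0.0855
```

```bash
python3 -c "
from h import *
plan(.511,.083,.22,6.1)
m=imaging.camera_model('wrist')
cv2.imwrite('pics/w6.png',imaging.capture('wrist')[:,:,::-1])
for n in('scene',): cv2.imwrite(f'pics/{n}6.png',imaging.capture(n)[:,:,::-1])
cv2.imwrite('pics/s6z.png',cv2.resize(cv2.imread('pics/scene6.png')[110:270,240:400],None,fx=3.5,fy=3.5))
a=np.radians(6.1);ux=np.array([np.cos(a),np.sin(a),0]);uy=np.array([-np.sin(a),np.cos(a),0])
for z in(.146,):
  c=np.array([.5297,-.097,z]); print(z,[np.round(proj(m,c+i*.029*ux+j*.085*uy)) for i,j in((1,1),(1,-1),(-1,-1),(-1,1))])
"
```

```text
t 14.62 pos [ 0.5298 -0.097   0.2258] head 6.12 open 0.0855 F [ 0.5  0.3 -0. ]
turn(30deg) [ 0.002 -0.013  0.001] shift(.6m) [ 0.0007 -0.3016  0.0094]
0.146 [array([361.,  91.]), array([353., 300.]), array([286., 300.]), array([278.,  91.])]
```

View pics/w6.png

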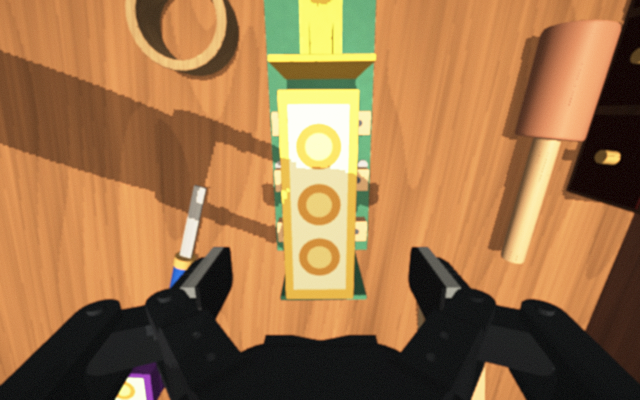

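View pics/s6z.png

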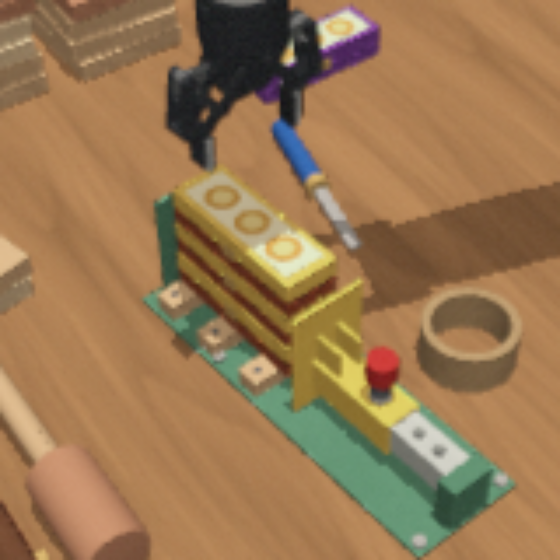

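The column is straight: the top case's corners are at (279,91), (360,91) and (353,299), against predicted (278,91), (361,91) and (353,300). Next is the knob.

Call:
apply_moves:
  motion:
    - [[0,-0.005,0,0,-0.07,0,100],[0,-0.01,0,0,-0.16,0,100],[0,-0.01,0,0,-0.25,0,100],[0,-0.01,0,0,-0.302,0,100],[0,-0.01,0,0,-0.302,0,100],[0,-0.01,0,0,-0.302,0,100]]

```text
t: 15.48
position: [0.5091, 0.083, 0.2213]
tool_rot: [[0.994, 0.107, -0.006], [0.107, -0.994, -0.0], [-0.006, -0.001, -1.0]]
wrist_force: [1.1, -0.2, 0.2]
opening: 0.0856
```

```bash
python3 -c "
from h import *
m=imaging.camera_model('wrist')
im=imaging.capture('wrist')[:,:,::-1]; cv2.imwrite('pics/w7.png',im)
h,s,v=cv2.split(cv2.cvtColor(np.ascontiguousarray(im),cv2.COLOR_BGR2HSV))
def knob(h,s,v,m):
    r=(((h<6)|(h>174))&(s>170)&(v>90)).astype(np.uint8)
    n,l,st,ce=cv2.connectedComponentsWithStats(r)
    for i in range(1,n):
        if st[i,4]>60: print(st[i],ce[i],toz(m,ce[i],.103),toz(m,ce[i],.116))
knob(h,s,v,m)
plan(.511,.083,.22,6.1)
"
```

```text
[309 176  31  35 855] [323.60233918 193.41052632] [0.51107104 0.08335922 0.103     ] [0.51063999 0.08683842 0.116     ]
t 15.53 pos [0.5092 0.0826 0.2216] head 6.07 open 0.0854 F [ 0.2 -0.7  0.9]
turn(30deg) [-0.001  0.011 -0.001] shift(.6m) [ 0.0031 -0.0003  0.0027]
```

View pics/w7.png

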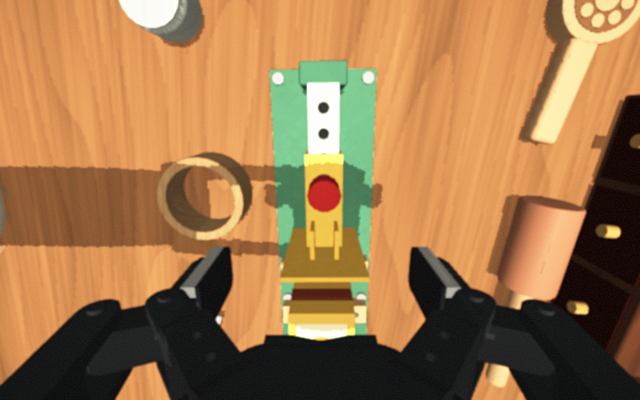

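Call:
apply_moves:
  motion:
    - [[0,0.008,0,0.003,-0.001,0.08,100],[0,0.008,0,0.003,-0.001,0.15,100],[0,0.008,0,0.003,-0.001,0.2,100],[0,0.008,0,0.003,-0.001,0.228,100],[0,0.008,0,0.003,-0.001,0.228,100],[0,0.008,0,0.003,-0.001,0.228,100]]

```text
t: 16.27
position: [0.5114, 0.0842, 0.0876]
tool_rot: [[0.994, 0.106, 0.002], [0.106, -0.994, 0.001], [0.003, -0.001, -1.0]]
wrist_force: [0.5, -0.6, 0.0]
opening: 0.0852
```

```bash
python3 -c "
from h import *
plan(.511,.0835,.083,6.1)
cv2.imwrite('pics/scene8.png',imaging.capture('scene')[:,:,::-1])
cv2.imwrite('pics/w8.png',imaging.capture('wrist')[:,:,::-1])
cv2.imwrite('pics/s8z.png',cv2.resize(cv2.imread('pics/scene8.png')[110:270,270:430],None,fx=3.5,fy=3.5))
"
```

```text
t 16.27 pos [0.5114 0.0842 0.0876] head 6.09 open 0.0852 F [ 0.5 -0.6  0. ]
turn(30deg) [-0.002 -0.005 -0.   ] shift(.6m) [-0.0009  0.001   0.0077]
```

View pics/s8z.png

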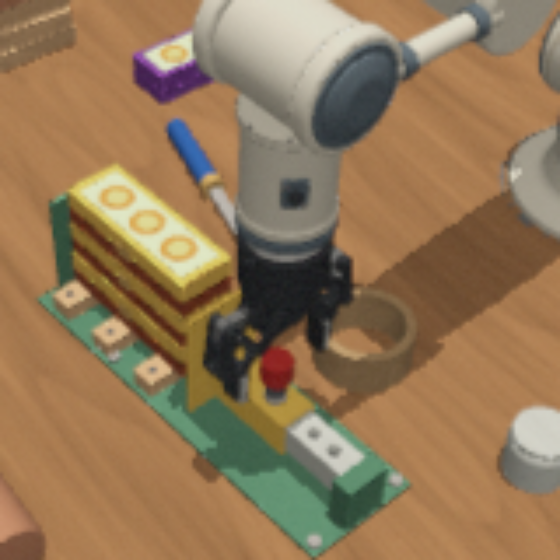

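View pics/w8.png

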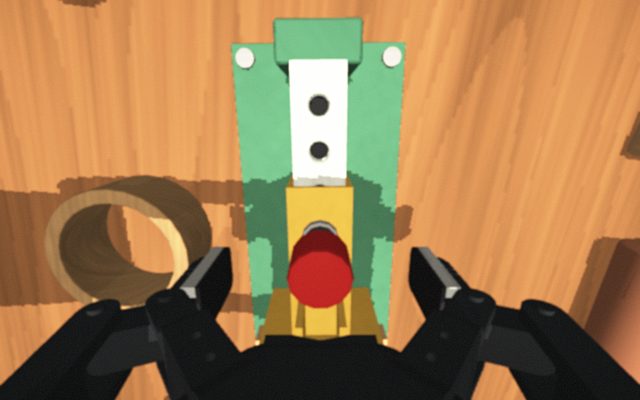

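The knob at (320,270) is centred between the pads. Closing on it.

Call:
apply_moves:
  motion:
    - [[0,0,0,-0.001,0,0.006,100],[0,0,0,-0.001,0,0.006,100],[0,0,0,-0.001,0,0.006,0],[0,0,0,-0.001,0,0.006,0],[0,0,0,-0.001,0,0.006,0],[0,0,0,-0.001,0,0.006,0],[0,0,0,-0.001,0,0.006,0],[0,0,0,-0.001,0,0.006,0],[0,0,0,-0.001,0,0.006,0]]
  grip_force: 60

```text
t: 17.5
position: [0.5112, 0.0845, 0.0829]
tool_rot: [[0.994, 0.107, 0.003], [0.107, -0.994, 0.002], [0.003, -0.001, -1.0]]
wrist_force: [5.3, -0.0, -0.9]
opening: 0.0289
```

```bash
python3 -c "
from h import *
plan(.511,.0835,.0975,6.1)
cv2.imwrite('pics/w9.png',imaging.capture('wrist')[:,:,::-1])
"
```

```text
t 17.5 pos [0.5112 0.0845 0.0829] head 6.12 open 0.0289 F [ 5.3 -0.  -0.9]
turn(30deg) [-0.002 -0.006  0.001] shift(.6m) [-0.0004  0.0016 -0.0243]
```

View pics/w9.png

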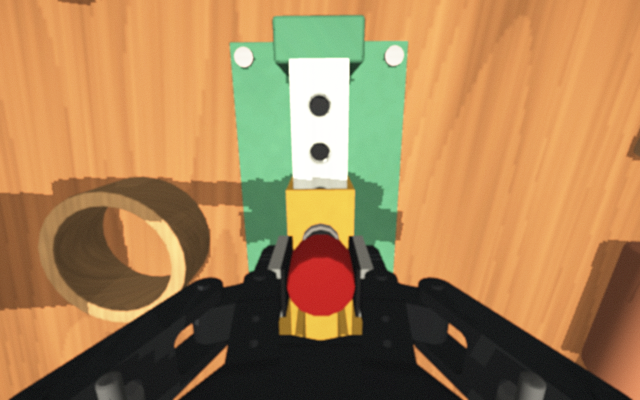

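Call:
apply_moves:
  motion:
    - [[0,0,0,0,0,-0.008,0],[0,0,0,0,0,-0.016,0],[0,0,0,0,0,-0.022,0],[0,0,0,0,0,-0.022,0],[0,0,0,0,0,-0.022,0]]

```text
t: 18.18
position: [0.511, 0.0845, 0.0943]
tool_rot: [[0.994, 0.107, 0.002], [0.107, -0.994, 0.002], [0.002, -0.001, -1.0]]
wrist_force: [9.0, 1.2, -8.7]
opening: 0.0287
```

```bash
python3 -c "
from h import *
plan(.511-.00266,.0845-.0248,.0959,6.1)
cv2.imwrite('pics/w10.png',imaging.capture('wrist')[:,:,::-1])
"
```

```text
t 18.18 pos [0.511  0.0845 0.0943] head 6.12 open 0.0287 F [ 9.   1.2 -8.7]
turn(30deg) [-0.003 -0.004  0.001] shift(.6m) [-0.0089  0.0406 -0.0027]
```

View pics/w10.png

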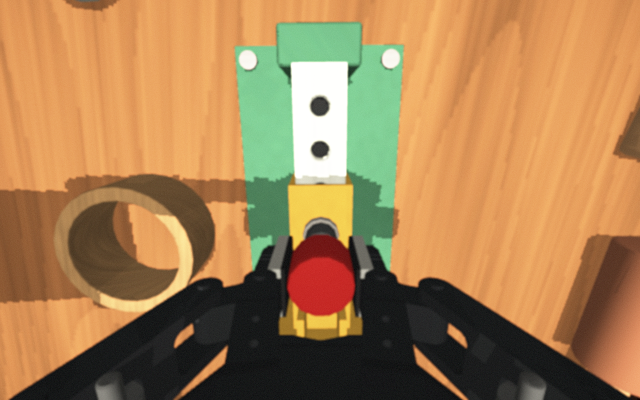

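Call:
apply_moves:
  motion:
    - [[0,0,0,0.0015,0,-0.002,0],[0,0,0,0.0015,0,-0.002,0],[0,0,0,0.0015,0.008,-0.002,0],[0,0,0,0.0015,0.016,-0.002,0],[0,0,0,0.0015,0.024,-0.002,0],[0,0,0,0.0015,0.032,-0.002,0],[0,0,0,0.0015,0.032,-0.002,0],[0,0,0,0.0015,0.032,-0.002,0]]

```text
t: 19.23
position: [0.5133, 0.0655, 0.095]
tool_rot: [[0.994, 0.107, 0.0], [0.107, -0.994, 0.002], [0.0, -0.002, -1.0]]
wrist_force: [7.4, 1.2, -8.1]
opening: 0.0282
```

```bash
python3 -c "
from h import *
plan(.511-.00266,.0845-.0248,.0959,6.1)
cv2.imwrite('pics/w11.png',imaging.capture('wrist')[:,:,::-1])
cv2.imwrite('pics/scene11.png',imaging.capture('scene')[:,:,::-1])
cv2.imwrite('pics/s11z.png',cv2.resize(cv2.imread('pics/scene11.png')[110:270,270:430],None,fx=3.5,fy=3.5))
"
```

```text
t 19.23 pos [0.5133 0.0655 0.095 ] head 6.13 open 0.0282 F [ 7.4  1.2 -8.1]
turn(30deg) [-0.003 -0.001  0.001] shift(.6m) [-0.0092  0.0087 -0.0015]
```

View pics/w11.png

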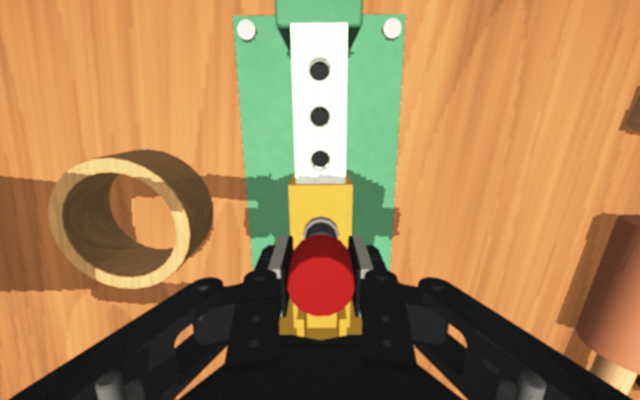

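View pics/s11z.png

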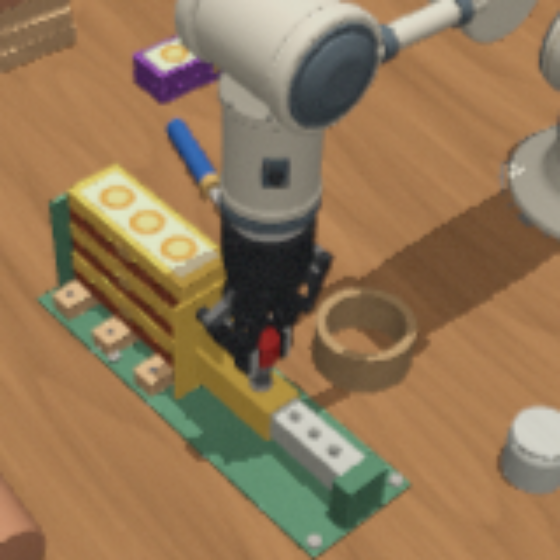

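Call:
apply_moves:
  motion:
    - [[0,0,0,0,0.004,0,0],[0,0,0,0,0.008,0,0],[0,0,0,0,0.01,0,0],[0,0,0,0,0.01,0,0],[0,0,0,0,0.01,0,0]]

```text
t: 19.95
position: [0.5138, 0.0611, 0.095]
tool_rot: [[0.994, 0.108, -0.0], [0.108, -0.994, 0.004], [0.0, -0.004, -1.0]]
wrist_force: [6.6, 7.4, -8.9]
opening: 0.0286
```

```bash
python3 -c "
from h import *
plan(.511+.00266,.0845-.0248,.083,6.1)
"
```

```text
t 19.95 pos [0.5138 0.0611 0.095 ] head 6.19 open 0.0286 F [ 6.6  7.4 -8.9]
turn(30deg) [-0.009 -0.001  0.003] shift(.6m) [-0.0004  0.0024  0.0199]
```

Call:
apply_moves:
  motion:
    - [[0,0,0,0,0.0015,0,0],[0,0,0,0,0.003,0,0],[0,0,0,0,0.003,0,0],[0,0,0,0,0.003,0,0]]

```text
t: 20.45
position: [0.514, 0.0595, 0.095]
tool_rot: [[0.994, 0.108, -0.0], [0.108, -0.994, 0.005], [0.0, -0.005, -1.0]]
wrist_force: [6.3, 8.4, -9.4]
opening: 0.0285
```

```bash
python3 -c "
from h import *
plan(.511+.00266,.0845-.0248,.083,6.1)
"
```

```text
t 20.45 pos [0.514  0.0595 0.095 ] head 6.19 open 0.0285 F [ 6.3  8.4 -9.4]
turn(30deg) [-0.009 -0.001  0.003] shift(.6m) [-0.0005 -0.0003  0.0199]
```

Call:
apply_moves:
  motion:
    - [[0,0,0,0,0,0.004,0],[0,0,0,0,0,0.008,0],[0,0,0,0,0,0.01,0],[0,0,0,0,0,0.01,0]]

```text
t: 20.95
position: [0.514, 0.0595, 0.0893]
tool_rot: [[0.994, 0.108, 0.0], [0.108, -0.994, 0.005], [0.001, -0.005, -1.0]]
wrist_force: [7.9, 6.8, -7.4]
opening: 0.0286
```

```bash
python3 -c "
from h import *
plan(.511+.00266,.0845-.0248,.083,6.1)
"
```

```text
t 20.95 pos [0.514  0.0595 0.0893] head 6.19 open 0.0286 F [ 7.9  6.8 -7.4]
turn(30deg) [-0.009 -0.001  0.003] shift(.6m) [-0.0005 -0.0004  0.0105]
```

The pin has dropped into the hole: it is at about 6 mm with only spring force on it. Going fully home.

Call:
apply_moves:
  motion:
    - [[0,0,0,0,0,0.005,0],[0,0,0,0,0,0.009,0],[0,0,0,0,0,0.012,0],[0,0,0,0,0,0.012,0],[0,0,0,0,0,0.012,0]]

```text
t: 21.58
position: [0.5141, 0.0595, 0.083]
tool_rot: [[0.994, 0.108, 0.001], [0.108, -0.994, 0.005], [0.001, -0.005, -1.0]]
wrist_force: [4.1, 6.7, -3.8]
opening: 0.0286
```

```bash
python3 -c "
from h import *
plan(.511+.00266,.0845-.0248,.083,6.1)
"
```

```text
t 21.57 pos [0.5141 0.0595 0.083 ] head 6.19 open 0.0286 F [ 4.1  6.7 -3.8]
turn(30deg) [-0.009 -0.002  0.003] shift(.6m) [-0.0006 -0.0005 -0.    ]
```

Call:
apply_moves:
  motion:
    - [[0,0,0,0,0,0.002,0],[0,0,0,0,0,0.004,0],[0,0,0,0,0,0.004,0],[0,0,0,0,0,0.004,0]]

```text
t: 22.08
position: [0.5142, 0.0595, 0.0828]
tool_rot: [[0.994, 0.108, 0.002], [0.108, -0.994, 0.005], [0.002, -0.004, -1.0]]
wrist_force: [-1.2, 6.1, 5.8]
opening: 0.0287
```

```bash
python3 -c "
from h import *
plan(.511+.00266,.0845-.0248,.083,6.1)
for n in ('wrist','scene','top'): cv2.imwrite(f'pics/{n}12.png',imaging.capture(n)[:,:,::-1])
cv2.imwrite('pics/s12z.png',cv2.resize(cv2.imread('pics/scene12.png')[110:270,270:430],None,fx=3.5,fy=3.5))
"
```

```text
t 22.07 pos [0.5142 0.0595 0.0828] head 6.19 open 0.0287 F [-1.2  6.1  5.8]
turn(30deg) [-0.008 -0.005  0.003] shift(.6m) [-0.0008 -0.0005 -0.0003]
```

View pics/wrist12.png

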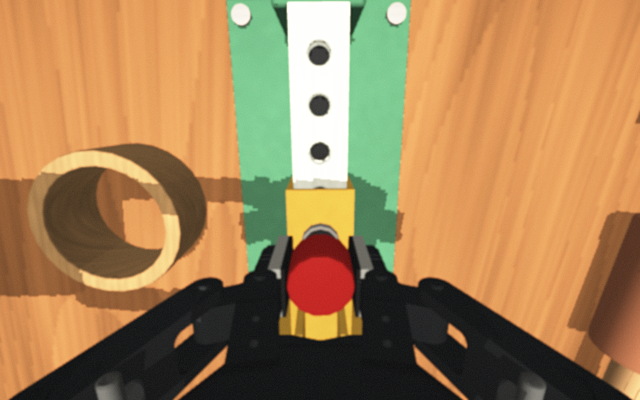

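View pics/s12z.png

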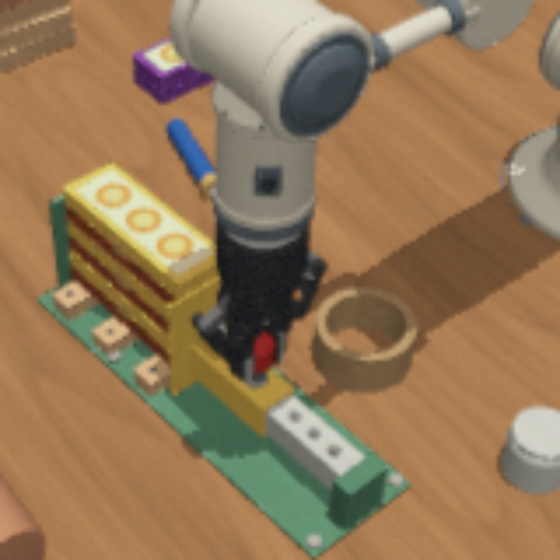

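View pics/top12.png

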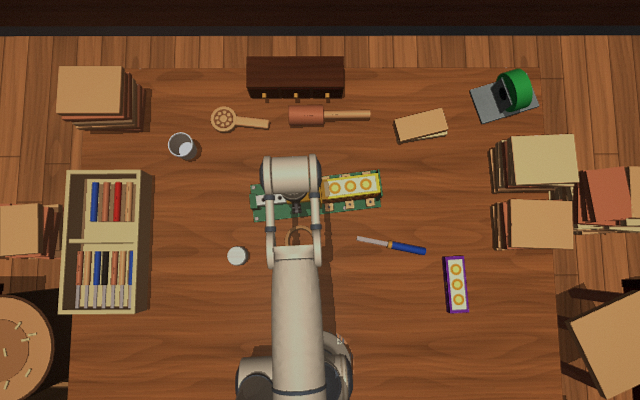

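```bash
python3 -c "
from h import *
m=imaging.camera_model('top')
a=cv2.imread('pics/top12.png');h,s,v=cv2.split(cv2.cvtColor(a,cv2.COLOR_BGR2HSV))
w=((s<90)&(v>140)).astype(np.uint8)*255;q=np.zeros_like(w);q[165:212,324:384]=w[165:212,324:384]
c=max(cv2.findContours(q,0,cv2.CHAIN_APPROX_NONE)[0],key=cv2.contourArea)
print(cv2.minAreaRect(np.array([toz(m,p,.146)[:2] for p in c[:,0,:].astype(float)],np.float32)*1000))
s=bot.observe();print(s['t'],s['position'],s['wrist_force'],s['opening'],np.abs(s['dq']).max())
workorder.close_job()
"
```

```text
((530.405517578125, -105.50592041015625), (43.33828353881836, 136.97096252441406), 6.838968753814697)
22.225 [0.5142068  0.05947646 0.08284861] [-0.51655163  6.37321132  6.39782974] 0.02849454108640676 0.06333205675952382
the job is handed in; nothing more can be done
```

I stacked both cases on the one in the jig, moved the end stop to its next hole with the pin home, and handed the job in at about 22 s of the 67 s allowed. The gripper is still closed on the knob.

- **Stack:** After the third case was let go, its corners in the wrist camera were within about 1 pixel of where they should be. I had seen the same for the second case. Both were released while the stop was still at its first hole.
- **Stop:** I pulled the pin up about 12 mm and slid the stop. The last few mm also pushed the column towards the fence, at about 7–8 N. The tool had travelled about 25 mm when the pin dropped in.
- **Pin:** The tool came back to the height it had at the first hole. Pressing further gave about 6 N of resistance with only 0.2 mm of movement, so the pin is home. The fingers were at 28.5 mm on the 30 mm knob, with the grip set to 60 N.
- **Column at the end:** The top camera put the top case at x = 0.530 m, turned 6.8°, against 6.1° for the jig. I trust that reading less, because the arm seemed to hide part of the lid (137 mm of its panel seen instead of about 149 mm). After the slide I only checked the two lower cases by eye in the scene picture, where the column looked straight.
- **Everything else:** In the last pictures nothing else on the bench appears to have moved. I did not measure this.

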